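# Seat the shelf plate of a shower mixer on its pins

## Task

The metal shelf plate of the shower mixer on the bench has been laid on crooked and too near the robot, so it is riding on the mixer's two locating pins. Nudge it sideways and back with the fingertips until both holes drop over the pins and it lies flat on the mixer. Never lift the plate off, and leave the loose things around it where they are.

Things in the scene. Friction and masses are not known exactly. Their poses are not given: they have to be found in the camera images.
- mixer: Black shower mixer in a plywood cradle, fixed, at a new place and turn each time. Origin on the bench under the middle of the plate's seat; x to its wall side (two steel unions), away from the robot, y to the left along it. Its flat top (deck) is 85 mm above the bench, from x -98 to 52, y -145 to 145 mm. End knobs reach y 189 either way, 5.5 mm below the deck.
- pin_left (a point): Tip of the left brass locating pin, at x 16, y 100, z 94 mm in the mixer's frame. It stands 9 mm out of the deck, 8 mm in diameter, chamfered to 5 mm at the tip. The riding plate hides it.
- pin_right (a point): Tip of the right brass locating pin: like the left one, at x 16, y -100, z 94 mm in the mixer's frame.
- shelf: Loose polished, slippery aluminium shelf plate, 116 (x) by 310 (y) by 8 mm, about 0.7 kg, two 12 mm holes, dark grooves on the robot's side. Origin: centre of its underside, axes as the mixer's. It starts with its rear propped on the pin tips, its front edge on the deck, leaning 5 to 6 degrees down to the robot, 16 to 26 mm too near it, up to 35 mm off to either side, up to 5 degrees askew.
- hole_left (a point): Centre of the left hole of the shelf plate, on its top face: x 16, y 100, z 8 mm in the shelf's frame. With both holes within about 3 mm of their pins the plate drops by itself: then the hole is over pin_left, 93 mm above the bench, the plate level on the deck with its origin over the mixer's, 10 mm beyond the deck at both ends, and the pin 1 mm proud.
- hole_right (a point): Centre of the right hole of the shelf plate, on its top face: x 16, y -100, z 8 mm in the shelf's frame. In place it is over pin_right, 93 mm above the bench.
- cap_a: Loose bystander: brass cap, 24 mm in diameter, 14 mm high. Origin at the centre of its underside.
- cap_b: Loose bystander: brass cap like cap_a.
- handset: Loose bystander: black hand shower lying flat, about 250 mm long along its x axis, head 110 by 80 mm at the +x end, 20 mm high. Origin on the bench, near its middle.
- screwdriver: Loose bystander: screwdriver lying along its x axis. Origin on the bench under its middle.
- wrench: Loose bystander: wrench lying along its x axis. Origin on the bench under its middle.
- drain_grate: Loose bystander: steel floor drain grate, 110 by 110 by 8 mm. Origin at the centre of its underside.
- cleaner: Loose bystander: closed bottle, 56 mm in diameter, 130 mm high. Origin at the centre of its underside.

How it is judged (in metres and radians):
At the end, for the whole second after the job is handed in: Each hole centre is within 3.5 mm of its pin seen from above, the plate's top face at both holes is less than 94.7 mm above the bench (93 mm when down), the plate leans less than 0.025 rad (1.4 degrees) and is at rest (below 10 mm/s) (horizontal distance between hole_left and pin_left below 0.0035 m and horizontal distance between hole_right and pin_right below 0.0035 m and z of each of hole_left, hole_right in the frame of mixer below 0.0947 m and angle between shelf's own z axis and vertical below 0.025 rad and linear speed of shelf below 0.01 m/s); the robot touches nothing.
It fails at once if the shelf plate is lifted: its centre more than 9 mm above the deck (6 mm while it rides on the pins), or it is tipped more than 0.22 rad (12.6 degrees) (z of shelf in the frame of mixer above 0.094 m or angle between shelf's own z axis and vertical above 0.22 rad).
It fails at once if the plate is pushed with the arm or the body of the gripper instead of the fingers (contact force between the arm and shelf above 5 N).
It fails at once if a loose bystander is moved by more than 20 mm (distance of any of cap_a, cap_b, handset, screwdriver, wrench, drain_grate, cleaner from where it was at the start of the episode above 0.02 m).
It also fails if it takes over 61 s, if anything falls off the work surface, if the arm or the gripper's body presses on something with over 40 N, if the wrist force passes 120 N, or if a joint passes its speed limit or range.

## Robot

A 6-joint arm with a two-finger parallel gripper is mounted at the origin on the work surface. World frame = base frame: x ahead of the robot, y to its left, z up, the work surface at z = 0. Lengths are in m, angles in degrees, forces in N, time in s.
With the tool pointing down it reaches from about 0.325 to 0.85 m from the base axis. Payload 15.5 kg.
Tool frame: the origin (TCP) lies on the front face of the gripper's body, between the roots of the fingers; the fingertips stand 78 mm ahead of it and the grasp point (between the pads) lies 60 mm ahead of it; z points along the fingers, y is the line along which they close (so a half turn about z gives the same grasp; the last joint's range is limited). The gripper opens to 91 mm and grips with 3 to 60 N. Pads are 32 mm wide; open, the fingers measure 118 mm over their backs; the gripper's body (76 mm by 178 mm) begins 60 mm behind the grasp point.
Start: joints at [-78.925, 28.281, 77.091, -0, 74.628, -5.472], TCP at [0.178, -0.599, 0.292] pointing down, gripper open.
Joint ranges: [-166.48, 166.48], [-47.26, 123.95], [12.59, 153.08], [-70.14, 250.14], [6.76, 159.57], [-176.63, 176.63]. Speed limits (degrees/s): [108.29, 108.29, 147.25, 172.46, 172.46, 172.46].

## Interface

Orientations are given as a 3x3 rotation matrix whose columns are the frame's x, y, z axes.
In Python, from station import r gives the robot as it stands.
- The arm moves only by the tool send_rows, never from a script. Its argument "steps" is a list of rows, each a list of 5 numbers: the shift along the tool's x, y, z in mm, then the turn about the tool's z in degrees, then the closure, from 0 (fully open) to 1 (shut). A call has 1 to 20 rows; each row shifts and turns the commanded pose from where the row before left it, along the tool's axes as they then stand; what a row does not reach is not made up. A row lasts 1/12 s, in which the tool goes at most 41.7 mm and 7.16 degrees, less where a joint would pass 70% of its speed; a pose out of reach is approached as far as the arm can. A call is refused whole if a number of a shift passes 41.7 or a number of a turn 7.16, either way. A call with a gripper value outside its range is refused whole. The fingers move at their own pace and stop on an object; "grip_force" is the grip in N (left out, the last holds). Time passes only in rows, so rows that do not move let the fingers close. It gives the time, the measured TCP pose, the force, the opening and the grip force at its end, in the units of the state.
- r.get_state(): the state, without advancing time (a new reading comes with each control period).
- r.get_image(name): name is "scene" or "top" or "wrist"; returns a dict with "frame" (480x640x3 uint8, blue, green, red), "range_z" (480x640 float32, m along the optical axis (not along the pixel's ray), 0 where there is no reading), "mtx" (3x3 intrinsics, pixels), "R" (3x3) and "t" (3): a world point X has camera coordinates R X + t. Camera axes: x right, y down, z forward; pixel columns grow to the right and rows downward; lengths in m; the calibration is good to about 2 mm. A picture is of the moment at which its call begins.
- r.finish_job(): hands the job in; it is judged then, once.
The state is a dict: "t": time; "joint_positions": joint angles; "qd": joint speeds; "joint_efforts": joint torques, N m; "position": TCP position; "orientation": TCP orientation; "wrist_force": force on the tool from outside, world axes, zero at the start; "moment": the same for the moment, N m; "gripper_width": opening from 0.0 (shut) to 1.0 (fully open); "grasp_force": force on a finger pad.
Only numpy, scipy, OpenCV 4.12 (cv2) and the standard library are available. Lean on these libraries where they do the work, as an engineer would, in place of code of your own. Each camera call takes 0.05 s, during which the arm holds its last target. There are 200 camera calls.

## Working session

There is one attempt and no reset: what is moved stays moved. The work goes in short steps, Python scripts to look and compute and a tool call to move; the robot and the scene stay as the last step left them, time stands still between calls to the robot, and variables do not carry over. Pictures are saved under pics/ and viewed, at most 10 in all, crops included, and the job is handed in when it is done.

Besides the shell and the picture viewer there is one more tool, called after ">>>" as name(argument=value, ...) on one line, values as JSON. send_rows: Moves the arm, as the interface text tells. Its arguments: {"type":"object","properties":{"steps":{"type":"array"},"grip_force":{"type":"number"}},"required":["steps"]}

```bash
mkdir -p pics; ls; python3 - <<'E'
from station import r
import cv2,numpy as np
s=r.get_state();print(s)
for n in("top","scene"):
    d=r.get_image(n);cv2.imwrite(f"pics/{n}0.png",d["frame"]);np.savez(f"{n}0.npz",**d)
    print(n,d["mtx"],d["R"],d["t"])
E
```

```text
pics
{'t': 0.0, 'joint_positions': array([-7.89244059e+01,  2.83143156e+01,  7.71273157e+01, -3.57424936e-04,
        7.46303364e+01, -5.47128742e+00]), 'qd': array([-0.08712887, -0.05406298,  0.0364949 ,  0.0454627 ,  0.01361061,
        0.07075232]), 'joint_efforts': array([ 4.49593117e-04, -8.78841448e+01, -3.81852007e+01,  7.06011825e-02,
        5.34400635e-02, -1.26497066e-04]), 'position': array([ 0.17794908, -0.59882348,  0.2916433 ]), 'orientation': array([[ 9.58586564e-01,  2.84801225e-01, -2.47199980e-04],
       [ 2.84801310e-01, -9.58585780e-01,  1.23152405e-03],
       [ 1.13777173e-04, -1.25092529e-03, -9.99999211e-01]]), 'wrist_force': array([0.20821083, 0.5406757 , 0.38004718]), 'moment': array([ 0.03194778, -0.0370959 , -0.0323853 ]), 'grasp_force': 0.0, 'gripper_width': 1.0022530129429204}
top [[533.35681203   0.         320.25020436]
 [  0.         533.35681203 233.5860396 ]
 [  0.           0.           1.        ]] [[ 0.00864405 -0.99990993  0.01026706]
 [-0.99535915 -0.00958788 -0.09575091]
 [ 0.09584073 -0.00939174 -0.99535237]] [-0.02387689  0.52120749  1.23230851]
scene [[471.24316432   0.         320.91418409]
 [  0.         471.24316432 235.28595688]
 [  0.           0.           1.        ]] [[ 0.37914515  0.92518026 -0.01704263]
 [ 0.51546644 -0.22646545 -0.82644283]
 [-0.76846816  0.30455688 -0.56276265]] [-0.15789939 -0.20011222  1.87128138]
```

View pics/top0.png

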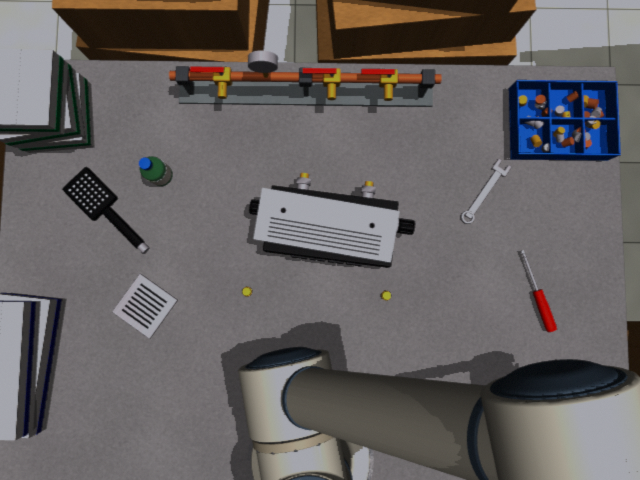

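View pics/scene0.png

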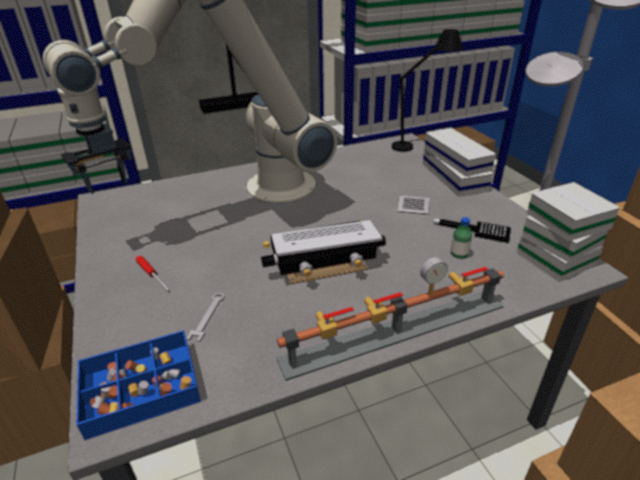

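The top view shows the white plate centred near (327,228), with holes at about (283,210) and (372,225). The knobs are at (254,206) and (406,227), and the caps at (247,292) and (386,296). The scene view confirms the area round the mixer is clear. I'll take coarse numbers first, then a closer wrist view.

```bash
cat > h.py <<'E'
import cv2,numpy as np
def ray(d,uv,z):
    "pixels -> world points on the plane z"
    uv=np.atleast_2d(np.float64(uv)); p=np.c_[uv,np.ones(len(uv))]@np.linalg.inv(d["mtx"]).T
    v=p@d["R"]; c=-d["R"].T@d["t"]
    return c+v*((z-c[2])/v[:,2])[:,None]
def cloud(d):
    h,w=d["range_z"].shape; u,v=np.meshgrid(np.arange(w),np.arange(h))
    p=np.stack([u,v,np.ones_like(u)],-1)@np.linalg.inv(d["mtx"]).T*d["range_z"][...,None]
    return (p-d["t"])@d["R"]
E
python3 - <<'E'
import cv2,numpy as np
from h import *
d=dict(np.load("top0.npz"));P=cloud(d)
f=d["frame"];g=cv2.cvtColor(f,cv2.COLOR_BGR2GRAY)
print("plate",P[215,327],"bench",P[300,320],"deck?",P[193,330],P[262,330])
m=((g>150)&(P[...,2]>.07)&(P[...,2]<.12)).astype(np.uint8);m[:150]=0;m[300:]=0
m=cv2.morphologyEx(m,cv2.MORPH_CLOSE,np.ones((7,7)))
n,l,st,c=cv2.connectedComponentsWithStats(m);k=1+st[1:,4].argmax()
pp=P[l==k];A=np.c_[pp[:,:2],np.ones(len(pp))];co=np.linalg.lstsq(A,pp[:,2],rcond=None)[0];print("plane",co,np.abs(A@co-pp[:,2]).mean(),st[k])
cn,_=cv2.findContours((l==k).astype(np.uint8),0,1);rect=cv2.minAreaRect(cn[0]);print(rect)
b=ray(d,cv2.boxPoints(rect),.098);print(b.round(4),np.linalg.norm(np.diff(b,axis=0),axis=1),b.mean(0))
x=(P[...,2]>.06)&(P[...,2]<.13);x[:150]=0;x[300:]=0;q=P[x];print(q.min(0),q.max(0))
c=f[150:290,230:430];cv2.imwrite("pics/c0.png",cv2.resize(c,None,fx=4,fy=4,interpolation=cv2.INTER_CUBIC))
E
```

```text
plate [ 0.55546418 -0.0329944   0.10308506] bench [ 0.3653149  -0.02010878  0.00178746] deck? [ 0.60806713 -0.03980332  0.08501904] [ 0.45570174 -0.04324944  0.00086855]
plane [-0.40165379  0.06795805  0.32092611] 0.018285780557891207 [ 254  184  145   78 7158]
((327.3119201660156, 219.39816284179688), (139.27593994140625, 61.95051574707031), 9.67825984954834)
[[ 0.5026  0.1295  0.098 ]
 [ 0.6402  0.109   0.098 ]
 [ 0.5903 -0.1988  0.098 ]
 [ 0.4535 -0.1749  0.098 ]] [0.13907104 0.3118198  0.1388528 ] [ 0.54667608 -0.03381566  0.098     ]
[ 0.36373055 -0.71600904  0.06004437] [0.72065211 0.70118691 0.12999723]
```

View pics/c0.png

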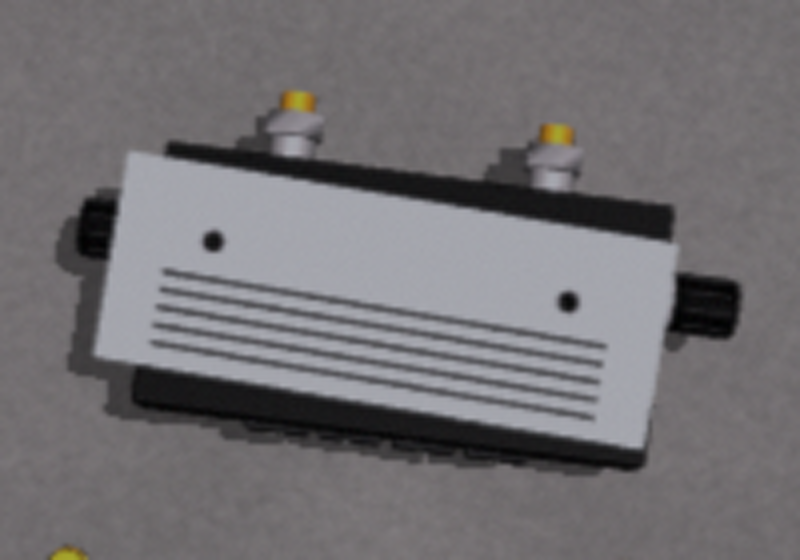

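The plate lies turned clockwise relative to the mixer and shifted left. In the crop its rear edge runs (128,153)–(678,243) and the deck's rear edge runs (168,143)–(673,205). I'll bring the wrist camera over for finer measurements.

>>> send_rows(steps=[[21.5, -25.4, -6, 0, 0], [21.5, -25.4, -6, 0, 0], [21.5, -25.4, -6, 0, 0], [21.5, -25.4, -6, 0, 0], [21.5, -25.4, -6, 0, 0], [21.5, -25.4, -6, 0, 0], [21.5, -25.4, -6, 0, 0], [21.5, -25.4, -6, 0, 0], [21.5, -25.4, -6, 0, 0], [21.5, -25.4, -6, 0, 0], [21.5, -25.4, -6, 0, 0], [21.5, -25.4, -6, 0, 0], [21.5, -25.4, -6, 0, 0], [21.5, -25.4, -6, 0, 0], [21.5, -25.4, -6, 0, 0], [21.5, -25.4, -6, 0, 0], [21.5, -25.4, -6, 0, 0], [21.5, -25.4, -6, 0, 0]])

```text
t: 1.6
position: [0.4189, -0.0489, 0.4005]
orientation: [[0.959, 0.285, -0.0], [0.285, -0.959, 0.0], [-0.0, -0.0, -1.0]]
wrist_force: [0.6, -0.2, 0.3]
gripper_width: 0.998
grasp_force: 0.0
```

>>> send_rows(steps=[[0, 0, 0, 6, 1], [0, 0, 0, 6, 1], [0, 0, 0, 6, 1], [0, 0, 0, 6, 1], [0, 0, 0, 0, 1], [0, 0, 0, 0, 1]], grip_force=10)

```text
t: 2.1
position: [0.4187, -0.0506, 0.4001]
orientation: [[0.992, -0.126, -0.0], [-0.126, -0.992, 0.0], [-0.0, -0.0, -1.0]]
wrist_force: [-0.0, -0.4, 0.3]
gripper_width: 0.59
grasp_force: 0.0
```

```bash
python3 - <<'E'
from station import r
import cv2,numpy as np
s=r.get_state();print(s["t"],s["position"],s["orientation"],s["gripper_width"],s["wrist_force"])
d=r.get_image("wrist");cv2.imwrite("pics/w1.png",d["frame"]);np.savez("w1.npz",**d)
c=-d["R"].T@d["t"];print(c,d["R"],d["mtx"],"in tool",s["orientation"].T@(c-s["position"]))
E
```

```text
2.1 [ 0.41865299 -0.05059733  0.40008284] [[ 9.91978982e-01 -1.26402405e-01 -3.63495436e-04]
 [-1.26402376e-01 -9.91979047e-01  1.03423611e-04]
 [-3.73652849e-04 -5.66473621e-05 -9.99999929e-01]] 0.5903546510730813 [-0.01420201 -0.42637296  0.29522623]
[ 0.49674735 -0.06049113  0.49211197] [[-0.12682178 -0.99192399 -0.00173904]
 [-0.9516446   0.12117697  0.28229186]
 [-0.27980134  0.03745571 -0.95932699]] [[407.27116971   0.         317.94963365]
 [  0.         407.27116971 233.69481008]
 [  0.           0.           1.        ]] in tool [ 7.86841752e-02 -6.20857544e-05 -9.20585293e-02]
```

View pics/w1.png

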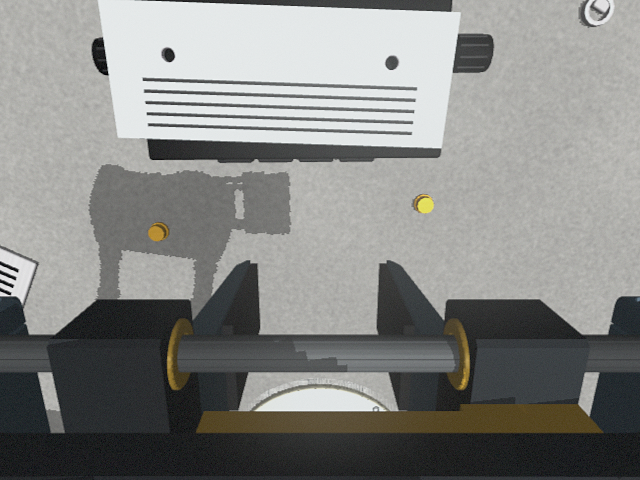

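The wrist view shows the mixer at the top edge of the frame, with holes at (168,55) and (391,62), and its rear cut off. I'll shift forward 60 mm and down 50 mm.

>>> send_rows(steps=[[20, 0, 17, 0, 1], [20, 0, 17, 0, 1], [20, 0, 16, 0, 1], [0, 0, 0, 0, 1], [0, 0, 0, 0, 1]])

```text
t: 2.57
position: [0.4784, -0.0585, 0.3493]
orientation: [[0.992, -0.127, -0.002], [-0.127, -0.992, 0.001], [-0.002, -0.0, -1.0]]
wrist_force: [-0.2, -0.5, 0.7]
gripper_width: 0.187
grasp_force: 0.0
```

```bash
python3 - <<'E'
from station import r
import cv2,numpy as np
d=r.get_image("wrist");cv2.imwrite("pics/w2.png",d["frame"]);np.savez("w2.npz",**d)
E
```

```text
(no output)
```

View pics/w2.png

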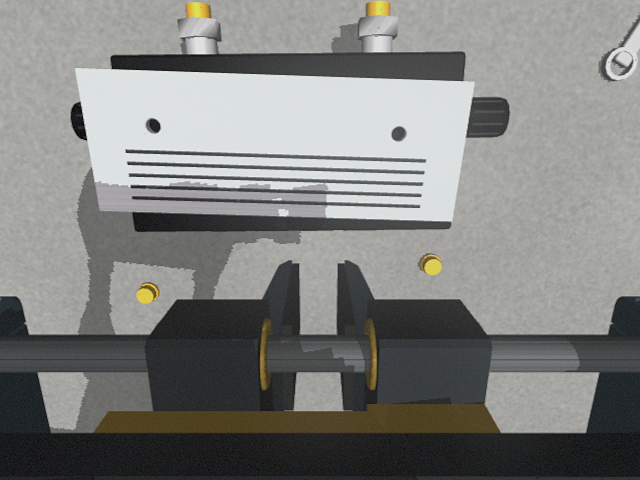

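The view shows the whole deck, with corners at about (111,55), (464,52), (135,230) and (451,226), and holes at (153,126) and (399,133). Next I'll fit the edges.

```bash
cat > meas.py <<'E'
import cv2,numpy as np
from h import *
def rect_pose(c):  # corners FL,FR,RR,RL in xy -> centre, yaw of x axis
    ydir=(c[0]+c[3]-c[1]-c[2]); return c.mean(0),np.arctan2(-ydir[0],ydir[1])
def holes(d,box,z=.1):
    g=cv2.cvtColor(d["frame"],cv2.COLOR_BGR2GRAY);m=cv2.inRange(g,0,130)
    out=[]
    n,l,st,c=cv2.connectedComponentsWithStats(m)
    for i in range(1,n):
        x,y,w,h,a=st[i]
        if box[0]<x<box[1] and box[2]<y<box[3] and 5<w<24 and 5<h<24 and a>.5*w*h: out.append((*c[i],w,h))
    return out
E
python3 - <<'E'
from meas import *
from scipy.spatial.transform import Rotation
d=dict(np.load("w2.npz"));P=cloud(d);g=cv2.GaussianBlur(cv2.cvtColor(d["frame"],cv2.COLOR_BGR2GRAY),(3,3),0).astype(float)
print("z: plate rear/front, deck",P[90,275,2],P[205,420,2],P[65,275,2],P[226,300,2])
def line(pts):
    vx,vy,x,y=cv2.fitLine(np.float32(pts),cv2.DIST_HUBER,0,.01,.01).ravel();e=np.abs((np.float32(pts)-[x,y])@[-vy,vx]);print("fit",len(pts),e.mean().round(2));return np.array([-vy,vx,vy*x-vx*y])
def cross(v,th=85,rev=False):  # first bright->dark crossing
    for i in range(len(v)-1):
        if v[i]>=th>v[i+1]: return i+(v[i]-th)/(v[i]-v[i+1])
def scan(kind,rng,a,b):
    o=[]
    for k in rng:
        s=np.arange(a,b,1 if b>a else -1);v=g[s,k] if kind=="c" else g[k,s];i=cross(v)
        if i is not None:
            p=a+i*(1 if b>a else -1);o.append((k,p) if kind=="c" else (p,k))
    return o
rear=line(scan("c",[*range(118,175),*range(225,350),*range(405,460)],38,64))
left=line(scan("r",range(58,65),95,125))
right=line(scan("r",range(57,76),480,455))
X=lambda a,b:(lambda p:p[:2]/p[2])(np.cross(a,b))
rl,rr=X(rear,left),X(rear,right)
print(rl,rr);W=ray(d,[rl,rr],.085);print("rear corners",W,"width",np.linalg.norm(W[0]-W[1]))
fc=ray(d,[[134.5,231],[451,227]],.085);print("front corners approx",fc)
y=W[0,:2]-W[1,:2];y/=np.linalg.norm(y);x=np.array([y[1],-y[0]]);org=W[:,:2].mean(0)-.052*x
print("mixer origin",org,"yaw",np.degrees(np.arctan2(x[1],x[0])))
M=np.c_[x,y];np.savez("mixer.npz",o=org,M=M)
print("front corners in mixer",(fc[:,:2]-org)@M)
H=holes(d,(120,440,100,150));print(H)
# plate plane from depth
m=np.zeros(g.shape,bool);m[85:150,110:440]=1;m&=g>180;q=P[m];A=np.c_[q[:,:2],np.ones(len(q))];co=np.linalg.lstsq(A,q[:,2],rcond=None)[0];print("plane res",np.abs(A@co-q[:,2]).mean())
n=np.array([-co[0],-co[1],1]);n/=np.linalg.norm(n);print("tilt deg",np.degrees(np.arccos(n[2])))
hp=[]
for h in H:
    z=.1
    for _ in range(5):w=ray(d,h[:2],z)[0];z=co@[w[0],w[1],1]
    hp.append(w)
hp=np.array(sorted(hp,key=lambda w:-w[1]));print("holes",hp,np.linalg.norm(hp[0]-hp[1]));print("holes in mixer mm",1e3*(hp[:,:2]-org)@M)
# plate corners
for nm,c,z in(("RL",(76.5,68.5),.105),("RR",(474.5,81.5),.105),("FL",(99,210),.093),("FR",(453,221.5),.093)):print(nm,(1e3*(ray(d,c,z)[:,:2]-org)@M).round(1),ray(d,c,z).round(4))
for nm,c in(("kL",(71,120)),("kR",(510,116))):print(nm,(1e3*(ray(d,c,.07)[:,:2]-org)@M).round(1))
for nm,c in(("capL",(147,293)),("capR",(432,265))):print(nm,ray(d,c,.014).round(3))
E
```

```text
z: plate rear/front, deck 0.10294582114553157 0.09440804524069885 0.08445922488723144 0.08501593108394255
fit 237 0.13
fit 7 0.02
fit 19 0.08
[109.87985  54.83385] [464.81918   51.964317]
rear corners [[ 0.62283054  0.09316484  0.085     ]
 [ 0.58837334 -0.19107044  0.085     ]] width 0.28631624486796925
front corners approx [[ 0.47579243  0.11112458  0.085     ]
 [ 0.44300449 -0.1748523   0.085     ]]
mixer origin [ 0.55397988 -0.04269477] yaw -6.912108150777667
front corners in mixer [[-0.09613082  0.14329178]
 [-0.0942641  -0.14455251]]
[(np.float64(152.90797546012269), np.float64(125.45398773006134), np.int32(15), np.int32(15)), (np.float64(398.2738853503185), np.float64(133.36942675159236), np.int32(14), np.int32(14))]
plane res 0.003503277362651543
tilt deg 6.5738434676727024
holes [[ 0.56416348  0.06593203  0.10038069]
 [ 0.53272831 -0.13035056  0.1015918 ]] 0.19878755649697233
holes in mixer mm [[ -2.96328746 109.0628604 ]
 [-10.54803339 -89.57625327]]
RL [[ 39.9 160.9]] [[0.613  0.1122 0.105 ]]
RR [[  28.3 -146. ]] [[ 0.5645 -0.1911  0.105 ]]
FL [[-74.5 168.1]] [[0.5003 0.1331 0.093 ]]
FR [[ -87.  -143.2]] [[ 0.4504 -0.1744  0.093 ]]
kL [[  1.4 192.5]]
kR [[   2.  -192.5]]
capL [[0.386 0.152 0.014]]
capR [[ 0.379 -0.173  0.014]]
```

Sizes check out: deck 286 mm (given 290), hole spacing 199 mm (given 200), tilt about 6°. In the mixer frame the holes are at (-3,109) and (-10.5,-90) mm. So the plate needs about 10 mm to the right, +2.2° of turn and about 23 mm forward. First I'll open the fingers, go behind the front edge and lower the tips to just above the deck.

>>> send_rows(steps=[[-14, -12, 0, -0.35, 0], [-14, -12, 0, 0, 0], [-14, -11, 0, 0, 0], [0, 0, 20, 0, 0], [0, 0, 30, 0, 0], [0, 0, 30, 0, 0], [0, 0, 30, 0, 0], [0, 0, 25, 0, 0], [0, 0, 15, 0, 0], [0, 0, 10, 0, 0], [0, 0, 8, 0, 0], [0, 0, 0, 0, 0], [0, 0, 0, 0, 0], [0, 0, 0, 0, 0]])

```text
t: 3.78
position: [0.4413, -0.0185, 0.1831]
orientation: [[0.992, -0.123, 0.001], [-0.123, -0.992, -0.0], [0.001, 0.0, -1.0]]
wrist_force: [0.1, -0.9, -0.3]
gripper_width: 1.001
grasp_force: 0.0
```

```bash
cat >> meas.py <<'E'
def tcp_m(s):
    k=np.load("mixer.npz");return 1e3*(s["position"][:2]-k["o"])@k["M"]
E
python3 - <<'E'
from station import r
from meas import *
s=r.get_state();print(s["t"],s["position"],tcp_m(s),s["gripper_width"],s["wrist_force"])
d=r.get_image("wrist");cv2.imwrite("pics/w3.png",d["frame"]);np.savez("w3.npz",**d)
E
```

```text
3.7833 [ 0.44132739 -0.01849268  0.1831038 ] [-114.74636423   10.46884597] 1.0013062507814074 [ 0.06351467 -0.85033047 -0.32781689]
```

View pics/w3.png

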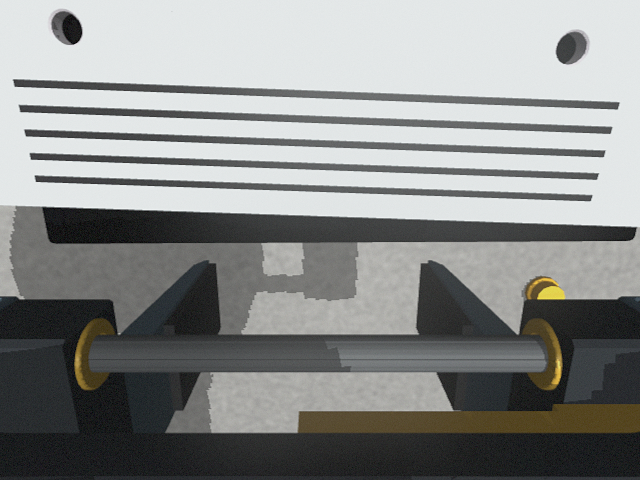

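Fingertips sit at row 262, and the front faces of the fingers come out 16 mm ahead of the TCP. The plate's front edge is at rows 207–226, still ahead of the fingers. I'll lower 16.5 mm and push forward to stop about 8 mm short of dropping, which also squares the plate.

>>> send_rows(steps=[[0, 0, 8, 0, 0], [0, 0, 8.5, 0, 0], [0, 0, 0, 0, 0], [4, 0, 0, 0, 0], [4, 0, 0, 0, 0], [2, 0, 0, 0, 0], [2, 0, 0, 0, 0], [2, 0, 0, 0, 0], [2, 0, 0, 0, 0], [2, 0, 0, 0, 0], [2, 0, 0, 0, 0], [2, 0, 0, 0, 0]])

```text
t: 4.83
position: [0.4625, -0.0211, 0.1656]
orientation: [[0.992, -0.124, -0.001], [-0.124, -0.992, 0.0], [-0.001, 0.0, -1.0]]
wrist_force: [-4.2, -1.6, 0.9]
gripper_width: 0.999
grasp_force: 1.9
```

>>> send_rows(steps=[[2, 0, 0, 0, 0], [2, 0, 0, 0, 0], [2, 0, 0, 0, 0], [2, 0, 0, 0, 0], [1, 0, 0, 0, 0], [0, 0, 0, 0, 0], [0, 0, 0, 0, 0]])

```text
t: 5.42
position: [0.4721, -0.0223, 0.1657]
orientation: [[0.992, -0.124, 0.001], [-0.124, -0.992, -0.0], [0.001, -0.0, -1.0]]
wrist_force: [-2.1, 1.3, -0.8]
gripper_width: 1.001
grasp_force: 0.9
```

```bash
cat > look.py <<'E'
from station import r
from meas import *
import sys
s=r.get_state();print(s["t"],s["position"],tcp_m(s),s["wrist_force"])
cam,n=sys.argv[1:3];d=r.get_image(cam);cv2.imwrite(f"pics/{n}.png",d["frame"]);np.savez(f"{n}.npz",**d)
k=np.load("mixer.npz")
for h in holes(d,(0,640,0,240)):
    p=[(1e3*(ray(d,h[:2],z)[0,:2]-k["o"])@k["M"]).round(1) for z in(.100,)]
    if abs(p[0][0])<40 and abs(abs(p[0][1])-100)<25:print(np.round(h,1),p)
E
python3 look.py wrist w4
```

```text
5.4167 [ 0.47205668 -0.02225078  0.16572073] [-83.78814083  10.43622014] [-2.1156516   1.30793174 -0.84035909]
```

>>> send_rows(steps=[[-8, 0, 0, 0, 0], [0, 0, -30, 0, 0], [0, 0, -35, 0, 0], [0, 0, -35, 0, 0], [8, 5, -35, 0, 0], [8, 5, -35, 0, 1], [0, 0, -10, 0, 1], [0, 0, 0, 0, 1], [0, 0, 0, 0, 1]])

```text
t: 6.22
position: [0.4782, -0.0332, 0.3458]
orientation: [[0.992, -0.124, 0.001], [-0.124, -0.992, -0.0], [0.001, 0.0, -1.0]]
wrist_force: [0.1, -0.1, -0.9]
gripper_width: 0.739
grasp_force: 0.0
```

```bash
python3 look.py wrist w5
```

```text
6.2167 [ 0.47821595 -0.03315956  0.34580039] [-76.36080716   0.34797503] [ 0.08504239 -0.12518547 -0.86620331]
[177.5 109.4  14.   15. ] [array([  6.7, 112.2])]
[429.  109.2  15.   15. ] [array([  6. , -87.4])]
```

View pics/w5.png

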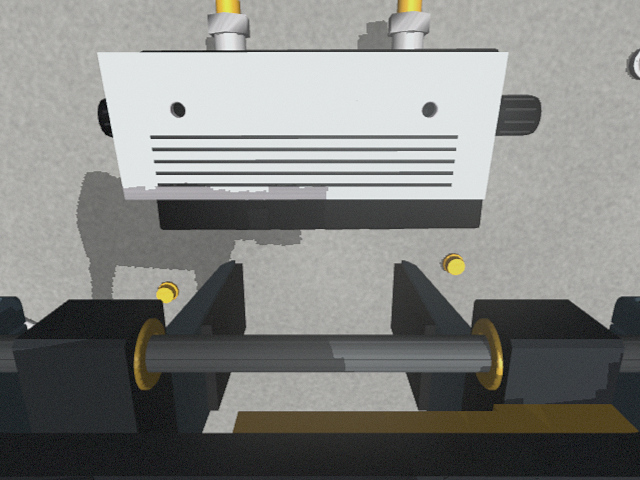

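The plate is now square to the mixer. Holes are at (178,109) and (429,109), about 12 mm too far left. I'll check that against the deck's front corners in this same view.

```bash
python3 - <<'E'
from meas import *
d=dict(np.load("w5.npz"));k=np.load("mixer.npz")
f=lambda c,z:(1e3*(ray(d,c,z)[:,:2]-k["o"])@k["M"]).round(1).tolist()
print("deck front",f([[159.5,229.5],[481.5,228]],.085),"deck rear",f([[141,50],[499,48]],.085),"knobs",f([[98,116],[541,114]],.07))
print("plate ends rear",f([[97,52.5],[508,54]],.105),"front",f([[124,199],[488,200]],.093))
E
```

```text
deck front [[-96.6, 143.9], [-96.1, -145.9]] deck rear [[52.3, 141.8], [52.6, -143.6]] knobs [[1.8, 191.8], [2.0, -192.4]]
plate ends rear [[47.8, 167.2], [45.5, -142.8]] front [[-66.9, 168.1], [-68.9, -145.4]]
```

>>> send_rows(steps=[[11, -32.5, 0, 0, 1], [11, -32.5, 0, 0, 1], [11, -32.5, 0, 0, 1], [11, -32.5, 0, 0, 1], [11, -32.5, 0, 0, 1], [11, -32.5, 0, 0, 1], [0, 0, 0, 0, 1], [0, 0, 0, 0, 1], [0, 0, 0, 0, 1], [0, 0, 30, 0, 1], [0, 0, 35, 0, 1], [0, 0, 35, 0, 1], [0, 0, 30, 0, 1], [0, 0, 25, 0, 1], [0, 0, 15, 0, 1], [0, 0, 5, 0, 1], [0, 0, 0, 0, 1], [0, 0, 0, 0, 1]])

```text
t: 7.77
position: [0.5681, 0.1516, 0.1714]
orientation: [[0.992, -0.124, 0.0], [-0.124, -0.992, 0.0], [0.0, -0.0, -1.0]]
wrist_force: [0.6, 0.0, 0.1]
gripper_width: 0.005
grasp_force: 0.0
```

```bash
python3 look.py wrist w6; python3 -c "
from station import r;s=r.get_state();print(s['gripper_width'],s['orientation'])"
```

```text
7.7667 [0.56814417 0.15159671 0.17139228] [ -9.32098583 194.58398211] [0.59600051 0.01969132 0.08206358]
0.004909135801646056 [[ 9.92248872e-01 -1.24258238e-01  1.43720007e-03]
 [-1.24258691e-01 -9.92249830e-01  2.29682756e-04]
 [ 1.39752155e-03 -4.06487054e-04 -9.99998941e-01]]
```

View pics/w6.png

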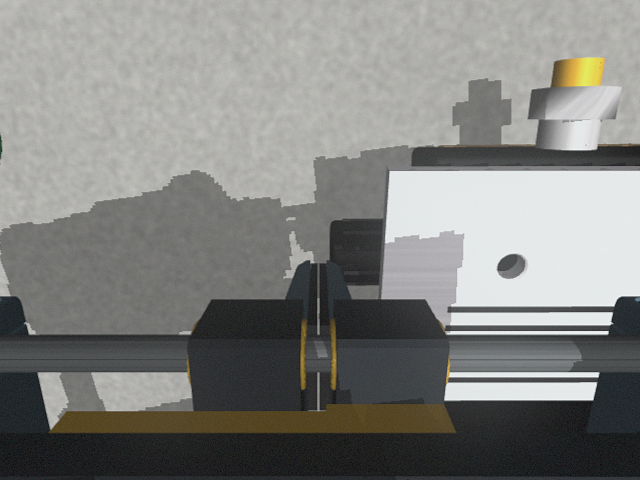

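Closed fingertips are at (318,262) and the plate's left end is at column 380, a gap of about 12.5 mm, which agrees with the computed end. Deck and plate marks in the last view put the plate about 13 mm too far left. I'll lower 5 mm and push right slowly.

>>> send_rows(steps=[[0, 0, 5, 0, 1], [0, 0, 0, 0, 1], [0, 4, 0, 0, 1], [0, 4, 0, 0, 1], [0, 2, 0, 0, 1], [0, 2, 0, 0, 1], [0, 1.5, 0, 0, 1], [0, 1.5, 0, 0, 1], [0, 1.5, 0, 0, 1], [0, 1.5, 0, 0, 1], [0, 1.5, 0, 0, 1], [0, 1.5, 0, 0, 1], [0, 1.5, 0, 0, 1], [0, 1.5, 0, 0, 1], [0, 1, 0, 0, 1], [0, 0, 0, 0, 1], [0, 0, 0, 0, 1]])

```text
t: 9.23
position: [0.5649, 0.1272, 0.1657]
orientation: [[0.992, -0.124, -0.0], [-0.124, -0.992, -0.0], [-0.0, 0.0, -1.0]]
wrist_force: [-0.1, 0.3, 0.5]
gripper_width: 0.005
grasp_force: 0.3
```

>>> send_rows(steps=[[0, -8, 0, 0, 1], [0, -8, 0, 0, 1], [0, 0, -30, 0, 1], [0, 0, -35, 0, 1], [0, 0, -35, 0, 1], [-11, 30, -35, 0, 1], [-11, 30, -35, 0, 1], [-11, 30, -10, 0, 0], [-11, 30, 0, 0, 0], [-11, 30, 0, 0, 0], [-11, 36, 0, 0, 0], [0, 0, 0, 0, 0], [0, 0, 0, 0, 0], [0, 0, 0, 0, 0]])

```text
t: 10.4
position: [0.4823, -0.0259, 0.3374]
orientation: [[0.992, -0.124, 0.0], [-0.124, -0.992, 0.0], [0.0, -0.0, -1.0]]
wrist_force: [0.6, 0.6, 0.6]
gripper_width: 0.489
grasp_force: 0.0
```

```bash
python3 look.py wrist w7; python3 look.py top t7
```

```text
10.4 [ 0.4823309  -0.02586325  0.33742232] [-73.15384461   8.08647998] [0.57001358 0.58604787 0.62949524]
[193.3 113.7  15.   16. ] [array([  6.3, 105.2])]
[450.1 115.   15.   15. ] [array([  4.5, -94.2])]
10.45 [ 0.48245021 -0.02550061  0.33732498] [-73.07904393   8.46084143] [-0.04037245  0.1194972  -0.1109999 ]
```

View pics/w7.png

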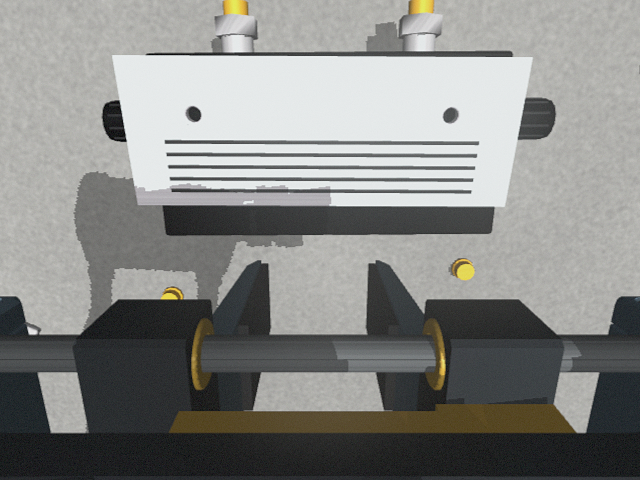

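The plate moved about 7 mm and stayed square. Holes are at (193,114) and (450,115). I'll check the remaining offset against the deck in this same picture.

```bash
python3 - <<'E'
from meas import *
d=dict(np.load("w7.npz"));k=np.load("mixer.npz")
f=lambda c,z:(1e3*(ray(d,c,z)[:,:2]-k["o"])@k["M"]).round(1)
g=cv2.cvtColor(d["frame"],cv2.COLOR_BGR2GRAY)
row=g[224].astype(int);m=row<65;i=np.flatnonzero(m[140:520])+140;print("row224 dark",i[0],i[-1])
r5=g[120].astype(int);i2=np.flatnonzero(r5<75);print("row120 dark",i2[0],i2[-1])
a=f([[i[0]-.5,224],[i[-1]+.5,224]],.085);b=f([[i2[0]-.5,120],[i2[-1]+.5,120]],.07)
c=f([[147,54],[513,52.5]],.085);e=f([[112.5,55.5],[532.5,57.5]],.105);h=f([[136,206],[505,207]],.093)
for n,v in zip(("front","knob","rear","plate rear","plate front"),(a,b,c,e,h)):print(n,v.tolist(),"mid",v.mean(0))
E
```

```text
row224 dark 165 452
row120 dark 103 554
front [[-86.3, 143.3], [-87.2, -108.9]] mid [-86.75  17.2 ]
knob [[1.5, 191.9], [-0.1, -192.4]] mid [ 0.7  -0.25]
rear [[51.2, 141.8], [51.0, -143.7]] mid [51.1  -0.95]
plate rear [[47.6, 159.6], [44.9, -149.7]] mid [46.25  4.95]
plate front [[-68.3, 162.5], [-70.3, -149.1]] mid [-69.3   6.7]
```

About 6 mm remain. The earlier push ended with the TCP at y = 170, so this one must end at 164.

>>> send_rows(steps=[[11, -29, 0, 0, 1], [11, -29, 0, 0, 1], [11, -29, 0, 0, 1], [11, -29, 0, 0, 1], [11, -29, 0, 0, 1], [9, -30.5, 0, 0, 1], [0, 0, 0, 0, 1], [0, 0, 0, 0, 1], [0, 0, 30, 0, 1], [0, 0, 35, 0, 1], [0, 0, 35, 0, 1], [0, 0, 30, 0, 1], [0, 0, 25, 0, 1], [0, 0, 16, 0, 1], [0, 0, 0, 0, 1], [0, 0, 0, 0, 1], [0, 0, 0, 0, 1]])

```text
t: 11.92
position: [0.5677, 0.1399, 0.1674]
orientation: [[0.992, -0.124, 0.001], [-0.124, -0.992, 0.0], [0.001, -0.0, -1.0]]
wrist_force: [0.2, -0.0, 0.2]
gripper_width: 0.003
grasp_force: 0.0
```

```bash
python3 -c "
from station import r
from meas import *
s=r.get_state();print(s['t'],s['position'],tcp_m(s),s['gripper_width'])"
```

```text
11.9167 [0.56768461 0.13993404 0.16744119] [ -8.3736377  182.95077557] 0.002951906682295525
```

Next, push 19 mm right, then retreat and look.

>>> send_rows(steps=[[0, 3, 1, 0, 1], [0, 3, 0, 0, 1], [0, 2, 0, 0, 1], [0, 2, 0, 0, 1], [0, 1.5, 0, 0, 1], [0, 1.5, 0, 0, 1], [0, 1, 0, 0, 1], [0, 1, 0, 0, 1], [0, 1, 0, 0, 1], [0, 1, 0, 0, 1], [0, 1, 0, 0, 1], [0, 1, 0, 0, 1], [0, 0, 0, 0, 1], [0, 0, 0, 0, 1]])

```text
t: 13.08
position: [0.5649, 0.1209, 0.1652]
orientation: [[0.992, -0.124, -0.0], [-0.124, -0.992, -0.0], [0.0, 0.0, -1.0]]
wrist_force: [0.6, 2.7, 1.8]
gripper_width: 0.007
grasp_force: 1.1
```

>>> send_rows(steps=[[0, -8, 0, 0, 1], [0, -8, 0, 0, 1], [0, 0, -30, 0, 1], [0, 0, -35, 0, 1], [0, 0, -35, 0, 1], [-11, 30, -35, 0, 1], [-11, 30, -35, 0, 1], [-11, 30, 0, 0, 0], [-11, 30, 0, 0, 0], [-11, 30, 0, 0, 0], [-11, 29, 0, 0, 0], [0, 0, 0, 0, 0], [0, 0, 0, 0, 0], [0, 0, 0, 0, 0]])

```text
t: 14.25
position: [0.4831, -0.0252, 0.3269]
orientation: [[0.992, -0.124, 0.0], [-0.124, -0.992, 0.0], [0.0, -0.0, -1.0]]
wrist_force: [-0.3, 1.3, -0.7]
gripper_width: 0.482
grasp_force: 0.0
```

```bash
python3 look.py wrist w8; python3 look.py top t8;python3 - <<'E'
from meas import *
d=dict(np.load("w8.npz"));k=np.load("mixer.npz")
f=lambda c,z:(1e3*(ray(d,c,z)[:,:2]-k["o"])@k["M"]).round(1)
g=cv2.cvtColor(d["frame"],cv2.COLOR_BGR2GRAY)
for r in(112,116,120):
    i=np.flatnonzero(g[r]<75);i=i[(i>60)&(i<600)];v=f([[i[0]-.5,r],[i[-1]+.5,r]],.07);print("knobs",i[0],i[-1],v.tolist(),v[:,1].mean())
E
```

```text
14.25 [ 0.48306167 -0.02517358  0.32689268] [-72.51138643   8.85908173] [-0.31233236  1.29950092 -0.66296218]
[198.7 114.9  16.   16. ] [array([ 5.9, 98.9])]
[463.7 117.3  15.   16. ] [array([   3.4, -100.5])]
14.3 [ 0.48317368 -0.02487876  0.32680807] [-72.43567693   9.16523235] [-0.37361942  0.56218809 -0.48729497]
knobs 97 562 [[8.5, 191.2], [7.0, -191.3]] -0.05000000000001137
knobs 97 562 [[5.4, 191.7], [3.9, -191.8]] -0.05000000000001137
knobs 97 562 [[2.2, 192.2], [0.7, -192.3]] -0.05000000000001137
```

The holes are now laterally centred: midpoint -0.8 mm, against a mixer midpoint of -0.05 to -0.9. Next is the final forward push with open fingers.

>>> send_rows(steps=[[-13, 5, 0, -0.2, 0], [-12.5, 4, 0, 0, 0], [0, 0, 20, 0, 0], [0, 0, 30, 0, 0], [0, 0, 35, 0, 0], [0, 0, 35, 0, 0], [0, 0, 25, 0, 0], [0, 0, 16, 0, 0], [0, 0, 0, 0, 0], [0, 0, 0, 0, 0], [3, 0, 0, 0, 0], [3, 0, 0, 0, 0], [2, 0, 0, 0, 0], [2, 0, 0, 0, 0], [0, 0, 0, 0, 0], [0, 0, 0, 0, 0]])

```text
t: 15.68
position: [0.4664, -0.0326, 0.1658]
orientation: [[0.993, -0.12, 0.0], [-0.12, -0.993, -0.0], [0.0, -0.0, -1.0]]
wrist_force: [-0.6, -0.8, 0.4]
gripper_width: 1.001
grasp_force: 0.0
```

```bash
python3 -c "
from station import r
from meas import *
s=r.get_state();print(s['t'],s['position'],tcp_m(s),s['gripper_width'],s['wrist_force'])"
```

```text
15.6833 [ 0.46642571 -0.03263843  0.16583206] [-88.1280649   -0.55359422] 1.0011438789542115 [-0.55787282 -0.78546834  0.40513886]
```

>>> send_rows(steps=[[1, 0, 0, 0, 0], [1, 0, 0, 0, 0], [1, 0, 0, 0, 0], [1, 0, 0, 0, 0], [1, 0, 0, 0, 0], [1, 0, 0, 0, 0], [1, 0, 0, 0, 0], [1, 0, 0, 0, 0], [0.7, 0, 0, 0, 0], [0.7, 0, 0, 0, 0], [0.7, 0, 0, 0, 0], [0.7, 0, 0, 0, 0], [0, 0, 0, 0, 0], [0, 0, 0, 0, 0], [0, 0, 0, 0, 0]])

```text
t: 16.93
position: [0.4774, -0.034, 0.1659]
orientation: [[0.993, -0.12, 0.001], [-0.12, -0.993, -0.0], [0.001, 0.0, -1.0]]
wrist_force: [0.3, -0.1, 0.6]
gripper_width: 1.001
grasp_force: 0.0
```

```bash
cat > st.py <<'E'
from station import r
from meas import *
s=r.get_state();print(s['t'],tcp_m(s),s['wrist_force'])
for c in("wrist","top"):
    d=r.get_image(c);np.savez("l_"+c,**d);cv2.imwrite(f"pics/l_{c}_{s['t']:.1f}.png",d["frame"])
    P=cloud(d);k=np.load("mixer.npz")
    q=(P[...,:2]-k["o"])@k["M"];g=cv2.cvtColor(d["frame"],cv2.COLOR_BGR2GRAY)
    m=(P[...,2]>.08)&(P[...,2]<.12)&(abs(q[...,1])<.14)&(g>110)
    for a,b in((-.045,-.03),(-.01,.005),(.03,.045)):
        mm=m&(q[...,0]>a)&(q[...,0]<b)
        if mm.sum()>20:print(c,(a,b),"median z",np.median(P[...,2][mm]).round(4),"L",np.median(P[...,2][mm&(q[...,1]>.05)]).round(4),"R",np.median(P[...,2][mm&(q[...,1]<-.05)]).round(4))
E
python3 st.py
```

```text
16.9333 [-77.03683089  -0.62335995] [ 0.3076876  -0.1302642   0.60754556]
wrist (-0.045, -0.03) median z 0.0926 L 0.0927 R 0.0925
wrist (-0.01, 0.005) median z 0.0926 L 0.0927 R 0.0925
wrist (0.03, 0.045) median z 0.0926 L 0.0927 R 0.0924
top (-0.045, -0.03) median z 0.095 L 0.095 R 0.0953
top (-0.01, 0.005) median z 0.095 L 0.095 R 0.0952
top (0.03, 0.045) median z 0.0951 L 0.095 R 0.0952
```

The plate has dropped: it is level at 92.6 mm everywhere and there is no force on the fingers. I'll retreat and verify.

>>> send_rows(steps=[[-5, 0, 0, 0, 0], [-10, 0, 0, 0, 0], [0, 0, -30, 0, 0], [0, 0, -35, 0, 0], [0, 0, -35, 0, 0], [0, 0, -35, 0, 0], [10, 0, -20, 0, 0], [12, 0, 0, 0, 0], [0, 0, 0, 0, 0], [0, 0, 0, 0, 0], [0, 0, 0, 0, 0]])

```text
t: 17.95
position: [0.4826, -0.0346, 0.3198]
orientation: [[0.993, -0.12, -0.002], [-0.12, -0.993, 0.0], [-0.002, -0.0, -1.0]]
wrist_force: [0.1, 0.4, -0.2]
gripper_width: 0.999
grasp_force: 0.0
```

```bash
python3 st.py; python3 - <<'E'
import cv2,numpy as np
f=np.load("l_wrist.npz")["frame"];cv2.imwrite("pics/fin.png",cv2.resize(f[20:230,80:580],(800,336),interpolation=cv2.INTER_CUBIC))
E
```

```text
17.95 [-71.87594214  -0.54524101] [ 0.10120142  0.37059316 -0.17213573]
wrist (-0.045, -0.03) median z 0.0926 L 0.0928 R 0.0925
wrist (-0.01, 0.005) median z 0.0926 L 0.0927 R 0.0924
wrist (0.03, 0.045) median z 0.0926 L 0.0927 R 0.0924
top (-0.045, -0.03) median z 0.0944 L 0.0944 R nan
top (0.03, 0.045) median z 0.0959 L 0.0959 R nan
  return _methods._mean(a, axis=axis, dtype=dtype,
  ret = ret.dtype.type(ret / rcount)
```

View pics/fin.png

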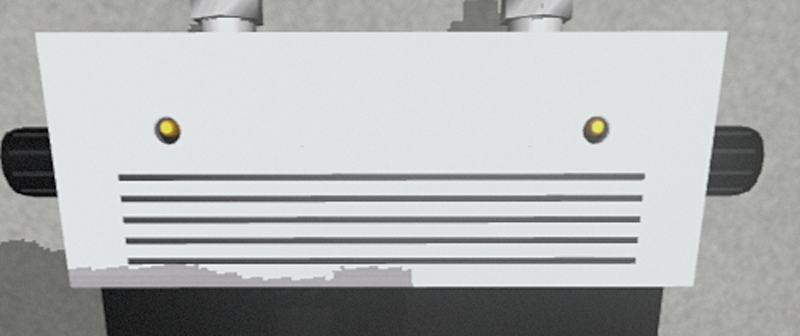

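Brass pins show in both holes, at (167,129) and (596,129), and the plate is flat. I'm handing in.

```bash
python3 -c "
from station import r
print(r.finish_job())"
```

```text
the job is handed in; nothing more can be done
None
```

The shelf plate is seated flat on the mixer with both pins showing in their holes; it was never lifted, no fingertip path came near the loose things, and the job was handed in at about 18 s of the 61 s allowed.

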